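# Lift the hot glass fish with the tongs

### The arm

A 7-joint arm with a two-finger parallel gripper is mounted at the origin on the work surface. World frame = base frame: x ahead of the robot, y to its left, z up, the work surface at z = 0. Lengths are in m, angles in degrees, forces in N, time in s.
With the tool pointing down it reaches from about 0.425 to 0.875 m from the base axis. Payload 9.9 kg.
Tool frame: the origin (TCP) lies where the fingers leave the gripper's body, on its centre line; the fingertips stand 73 mm ahead of it and the grasp point (between the pads) lies 54 mm ahead of it; z points along the fingers, x is the direction in which the jaws open and shut, and the axes are right-handed (so a half turn about z gives the same grasp; the last joint's range is limited). The gripper opens to 85 mm and grips with 20 to 120 N. Pads are 22 mm wide; open, the fingers measure 114 mm over their backs; the gripper's body (76 mm by 85 mm) begins 54 mm behind the grasp point. The pads swing forward as they close: fully open they stand 13 mm farther back than shut.
Start: joints at [-75.619, 32.985, 1.427, 82.34, -0.859, 64.687, -3.237], TCP at [0.222, 0.638, 0.304] pointing down, gripper open.
Joint ranges: [-157.87, 157.87], [-19.46, 123.44], [-87.15, 90], [11.01, 140.99], [-62.26, 242.26], [9.8, 113.94], [-161.44, 161.44]. Speed limits (degrees/s): [127.2, 127.2, 172.46, 172.46, 180, 180, 180].

### API

Orientations are given as a 3x3 rotation matrix whose columns are the frame's x, y, z axes.
In Python, from cell import telemetry, optics, sign_off gives the robot as it stands. The module is installed in compiled form; this text tells all that it offers.
- The arm moves only by the shell command python3 -m creep 'ROWS' [FORCE]. ROWS is a JSON object of lists of equal length, an entry for each row: "xyz": the shift along the tool's x, y, z in mm, a list of three; "rotation": the turn, a rotation vector about the tool's x, y, z in rad, a list of three; "jaw": the opening, from 0 (shut) to 1 (fully open). A call has 1 to 12 rows; each row is the pose to reach, as a shift and turn from the pose commanded when the call began, along the tool's axes at that moment; what a row does not reach only later rows make up. A row lasts 1/10 s, in which the tool goes at most 50 mm and 8.59 degrees, less where a joint would pass 70% of its speed; a pose out of reach is approached as far as the arm can. A call with a gripper value outside its range is refused whole. The fingers move at their own pace and stop on an object; FORCE is the grip in N (left out, the last holds). Time passes only in rows, so rows that repeat a pose let the fingers close. It gives the time, the measured TCP pose, the force and the opening at its end, in the units of the state.
- telemetry.read_state(): the state, without advancing time (a new reading comes with each control period).
- optics.get_image(name): name is "scene" or "top" or "wrist"; returns (picture, depth): 400x640x3 uint8, red, green, blue; 400x640 float32, m along the optical axis (not along the pixel's ray), 0 where there is no reading.
- optics.calibration(name): a dict with "camera_matrix" (3x3 intrinsics, pixels), "k1" (the pictures are not rectified: a ray, as slopes to the right and down, at radius r is drawn at 1 + k1 r^2 times it, then the intrinsics apply), "T" (4x4, takes a point from camera to world coordinates). Camera axes: x right, y down, z forward; pixel columns grow to the right and rows downward; lengths in m; the calibration is good to about 2 mm. A picture is of the moment at which its call begins: read the wrist's pose just before it. calibration takes no time and is no camera call; for the wrist camera it gives the pose at the moment of the call.
- sign_off(): hands the job in, once; it reports no verdict.
The state is a dict: "clock": time; "joints": joint angles; "joint_vel": joint speeds; "tau": joint torques, N m; "ee_pos": TCP position; "eef_rot": TCP orientation; "force": force on the tool from outside, world axes, zero at the start; "ft_torque": the same for the moment, N m; "opening": finger opening in m.
Only numpy, scipy, OpenCV 4.12 (cv2) and the standard library are available. Lean on these libraries where they do the work, as an engineer would, in place of code of your own. Each camera call takes 0.05 s, during which the arm holds its last target.

### The job

The finished glass fish on the black graphite plate is too hot to touch. First move the wooden shaping block that stands behind its tail out of the way and stand it upright near the middle of the cork mat; then take up the spring tongs, close their jaws on the two flanks of the fish, and lift it so that it hangs in the tongs at least 10 cm above the plate. Finish while still holding it there with the tongs, never touch the fish with the gripper, and leave the small glass dome on the plate where it is.

Things in the scene. Friction and masses are not known exactly. Their poses are not given: they have to be found in the camera images.
- fish_center (a point): Centre of the amber glass fish's body (0.09 kg), 21 mm above its underside; it stands on the plate, point 31 mm above the bench. x = tail to head, z up; the tail points roughly to the robot. Body 48 long (x), 32 wide with flat upright flanks at y = -16 and +16 mm, 30 high (z -15 to +15). Snout to x = +48, thin tail fin to x = -55, back fin to z = +26.
- block_center (a point): Centre (38 mm above the foot) of the turned dark wooden block, 0.12 kg, 76 mm tall: foot part 50 mm diameter up to z = +2 here, round stem 28 mm diameter from z = +8 to +38. z up. It stands on the plate 95 to 115 mm behind the fish's centre on the tail side, where the tongs and the hand holding them must come.
- mat_top (a point): Centre of the top of the square cork mat, 130 x 130 mm, 6 mm thick, fixed on the bench; x and y along its sides. It lies, empty, to the left or right of the plate.
- plate: Black graphite plate, 260 (x) x 200 (y) x 10 mm, fixed on the bench; origin at the centre of its underside, top at z = 10 mm.
- tongs_grip (a point): Spring tongs (0.18 kg, balanced near here) lying flat on the bench, across the plate from the mat. Point midway between the two upright wooden grip plates, half-way up, 18 mm above the bench. x = centre line from hinge to jaws (while open), y across, z up. Plates 70 long (x -35 to +35), 36 high, 8 thick, 55 mm over their outer faces when open.
- tongs_jaws (a point): Point midway between the tongs' open jaws, 115 mm ahead (x) of the grip point and level with it. Flat upright steel jaw plates 36 long (x), 30 high, 6 thick, 68 mm apart inside, 80 outside when open; the tongs end 20 mm beyond. Each 1 mm of squeeze at the grips brings the jaws 2.4 mm together; grips pressed to 50 mm leave them about 56 mm apart, to 40 mm: 32 apart and parallel.
- tongs_pin (a point): Hinge pin of the tongs (18 mm diameter, 34 tall), 80 mm behind (x) the grip point. One arm is fixed to the pin, the other swings about it; squeezed between two fingers both come in alike.
- tongs_arm (a joint): Closing angle of the tongs: 0 = open (at the start), about 0.18 rad with the jaws on the fish's flanks, at most 0.30. A spring holds them open: pressing the grips takes 10 N to start closing and about 16 N at 0.18 rad. Pressed to 50 mm over the grips they can be carried with the jaws open; a grip of 60 N or more then clamps the fish firmly.
- dome_center (a point): Centre of a small plain amber glass dome, 42 mm diameter, 30 mm tall, standing loose at the far left corner of the plate; a bystander to be left alone.
Not all that is in view belongs to the job. Leave any yellow look-alike of the part that bears tongs_grip alone.

How it is judged:
By the outcome, as a careful person would: the job done as asked, in the order asked, and still so for the second after the job is handed in, while the arm keeps its last pose, push and grip.
It also fails if it takes over 64 s, if anything falls off the work surface, if the arm or the gripper's body presses on something with over 40 N, if the wrist force passes 120 N, or if a joint passes its speed limit or range.

## Working session

There is one attempt and no reset: what is moved stays moved. The work goes in short steps, Python scripts to look and compute and a shell command to move; the robot and the scene stay as the last step left them, time stands still between calls to the robot, and variables do not carry over. Pictures are saved under pics/ and viewed, and the job is handed in when it is done.

```bash
mkdir -p pics; ls
python3 - <<'E'
from cell import telemetry, optics
import cv2,numpy as np
s=telemetry.read_state()
for k,v in s.items(): print(k,np.round(v,4).tolist())
for n in ["scene","top","wrist"]:
    c=optics.calibration(n); print(n,np.round(c["camera_matrix"],1).tolist(),c["k1"],np.round(c["T"],4).tolist())
for n in ["scene","top"]:
    p,d=optics.get_image(n); cv2.imwrite(f"pics/{n}0.png",p[:,:,::-1]); np.savez(f"pics/{n}0.npz",p=p,d=d)
E
```

```text
pics
clock 0.0
joints [-75.6159, 33.0339, 1.4222, 82.3852, -0.8581, 64.6867, -3.2397]
joint_vel [-0.0342, -0.1164, 0.0226, 0.0713, -0.0117, 0.0431, -0.0562]
tau [-0.0004, -76.5751, 2.2505, -28.5952, 0.0154, 0.0129, -0.0]
ee_pos [0.2217, 0.6372, 0.303]
eef_rot [[0.3286, 0.9445, -0.0005], [0.9445, -0.3286, -0.0016], [-0.0017, 0.0001, -1.0]]
force [-0.5121, -0.601, 0.9678]
ft_torque [-0.0405, 0.0421, 0.0023]
opening 0.0854
scene [[399.3, 0.0, 312.7], [0.0, 399.3, 203.0], [0.0, 0.0, 1.0]] -0.016406177087601934 [[0.3817, 0.6326, -0.6738, 1.1711], [0.9241, -0.2461, 0.2924, -0.276], [0.0191, -0.7343, -0.6786, 0.681], [0.0, 0.0, 0.0, 1.0]]
top [[459.0, 0.0, 313.5], [0.0, 459.0, 196.9], [0.0, 0.0, 1.0]] -0.12065293950791117 [[-0.0096, -0.9911, 0.1325, 0.3993], [-0.9996, 0.006, -0.0275, 0.0132], [0.0265, -0.1327, -0.9908, 1.1173], [0.0, 0.0, 0.0, 1.0]]
wrist [[303.0, 0.0, 323.8], [0.0, 303.0, 200.7], [0.0, 0.0, 1.0]] -0.04823566129130276 [[0.3277, 0.8935, 0.3069, 0.1426], [0.9448, -0.3093, -0.1083, 0.6645], [-0.0019, 0.3254, -0.9456, 0.3728], [0.0, 0.0, 0.0, 1.0]]
```

View pics/scene0.png

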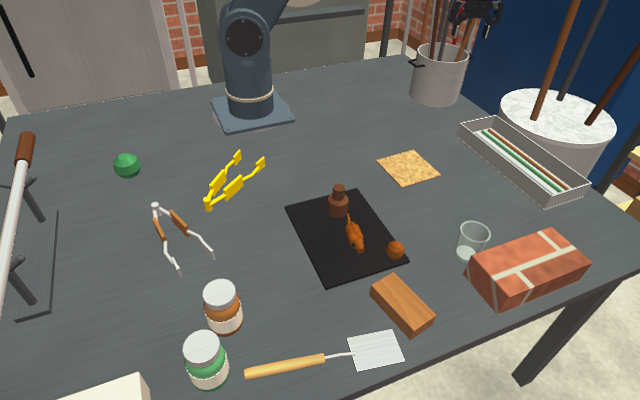

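View pics/top0.png

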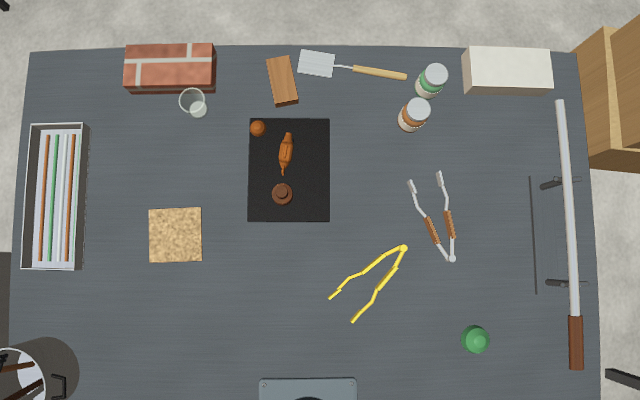

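The top view shows the fish at about (286,150), the block at (282,194), the mat at (175,235), the tongs with grips near (433,230)/(450,225) and pin at (452,259), and the yellow decoy at (370,280). Next I measure them.

```bash
cat > h.py <<'E'
import numpy as np,cv2
from cell import optics,telemetry
def K(n):
    c=optics.calibration(n); return c
def px2z(c,u,v,z):
    M=c["camera_matrix"];k=c["k1"]
    x=(u-M[0,2])/M[0,0];y=(v-M[1,2])/M[1,1]
    p=cv2.undistortPoints(np.array([[[u,v]]],float),M,np.array([k,0,0,0.]))[0,0]
    r=c["T"][:3,:3]@np.array([p[0],p[1],1.]);o=c["T"][:3,3]
    return o+r*(z-o[2])/r[2]
def cloud(c,d):
    M=c["camera_matrix"];h,w=d.shape
    uv=np.stack(np.meshgrid(np.arange(w),np.arange(h)),-1).reshape(-1,1,2).astype(float)
    p=cv2.undistortPoints(uv,M,np.array([c["k1"],0,0,0.]))[:,0].reshape(h,w,2)
    P=np.dstack([p[...,0]*d,p[...,1]*d,d])
    return P@c["T"][:3,:3].T+c["T"][:3,3]
def proj(c,P):
    T=np.linalg.inv(c["T"]);q=T[:3,:3]@np.asarray(P,float)+T[:3,3]
    return cv2.projectPoints(q.reshape(1,1,3),np.zeros(3),np.zeros(3),c["camera_matrix"],np.array([c["k1"],0,0,0.]))[0][0,0]
E
python3 - <<'E'
from h import *
z=np.load("pics/top0.npz");p,d=z["p"],z["d"]
c=K("top");P=cloud(c,d)
for nm,(u0,u1,v0,v1) in dict(all=(235,480,105,270)).items():
    pass
def crop(u0,u1,v0,v1,s,n): cv2.imwrite(n,cv2.resize(p[v0:v1,u0:u1,::-1],None,fx=s,fy=s,interpolation=cv2.INTER_CUBIC))
crop(235,345,105,230,4.8,"pics/plate_c.png"); crop(395,475,160,270,5,"pics/tongs_c.png")
def stat(nm,m,b):
    u0,u1,v0,v1=b;mm=np.zeros(d.shape,bool);mm[v0:v1,u0:u1]=1
    mm&=m&(d>0);Q=P[mm]
    print(nm,len(Q),np.round(Q.mean(0),4),np.round(Q.min(0),3),np.round(Q.max(0),3))
    return Q
hsv=cv2.cvtColor(p,cv2.COLOR_RGB2HSV)
Z=P[...,2]
print("bench z",np.median(Z[280:320,200:300]),"plate",np.median(Z[205:218,255:325]))
f=stat("fish",(hsv[...,1]>120)&(hsv[...,2]>60),(270,300,125,180))
xy=f[:,:2]-f[:,:2].mean(0);w,v=np.linalg.eigh(np.cov(xy.T));print("axis",v[:,1],np.sqrt(w))
stat("block",Z>0.07,(260,305,175,215)); stat("blockfoot",(Z>0.025),(260,305,178,215))
stat("mat",(hsv[...,1]>60)&(hsv[...,2]>130),(140,215,200,275))
for u,v in [(148.5,210),(200,207.5),(202,262),(149.5,263)]: print("matcorner",px2z(c,u,v,0.006).round(4))
q=stat("grips",(hsv[...,1]>100)&(Z>0.02),(415,465,205,250))
stat("dome",(hsv[...,1]>120)&(hsv[...,2]>60),(245,268,118,140))
E
```

```text
bench z 0.0005440106280408807 plate 0.011105330730116436
fish 409 [0.6533 0.0498 0.0433] [0.601 0.034 0.006] [0.71  0.069 0.062]
axis [-0.98963415  0.14361143] [0.00787509 0.02525571]
block 128 [0.551  0.0577 0.0861] [0.538 0.045 0.072] [0.565 0.072 0.092]
blockfoot 372 [0.5486 0.0569 0.0637] [0.527 0.034 0.026] [0.576 0.081 0.092]
mat 2828 [0.4576 0.32   0.0065] [ 0.391  0.254 -0.004] [0.525 0.387 0.015]
matcorner [0.518  0.3871 0.006 ]
matcorner [0.5235 0.2594 0.006 ]
matcorner [0.3915 0.2521 0.006 ]
matcorner [0.389  0.3807 0.006 ]
grips 273 [ 0.4692 -0.3227  0.0339] [ 0.431 -0.355  0.02 ] [ 0.51  -0.287  0.043]
dome 219 [0.7148 0.1178 0.0332] [0.697 0.1   0.008] [0.743 0.137 0.045]
```

View pics/plate_c.png

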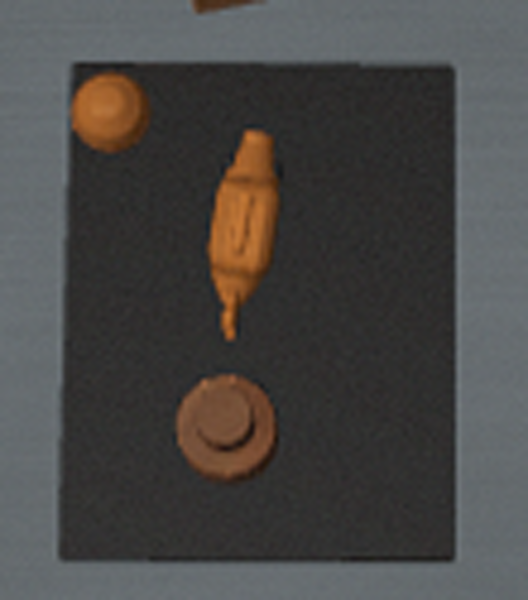

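View pics/tongs_c.png

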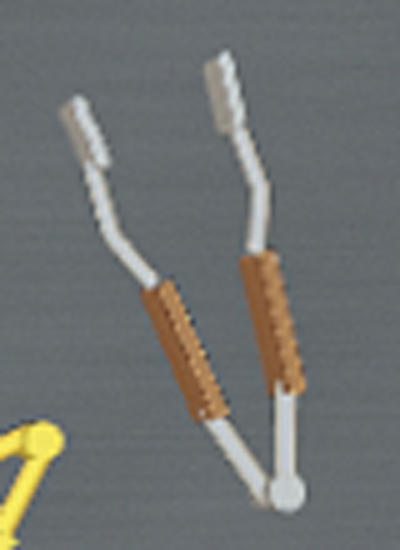

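Run:
```python
from h import *
c=K("top")
a=lambda x,y:(235+(x-2)/4.8,105+(y-2)/4.8)
b=lambda x,y:(395+(x-2)/5,160+(y-2)/5)
sh=lambda n,q,z:print(n,px2z(c,*q,z)[:2].round(4))
sh("stemtop",a(226,417),.086); sh("foot",a(226,428),.045)
sh("snout",a(256,140),.031);sh("tail",a(230,330),.031);sh("body",a(244,225),.046)
for q in [(73,65),(454,66),(455,559),(60,558)]: sh("plate",a(*q),.010)
pts=dict(pin=((287,492),.035),gL1=((165,285),.036),gL2=((222,415),.036),gR1=((270,255),.036),gR2=((297,388),.036),jL=((93,132),.033),jR=((231,90),.033))
W={k:px2z(c,*b(*q),z)[:2] for k,(q,z) in pts.items()}
g=(W["gL1"]+W["gL2"]+W["gR1"]+W["gR2"])/4;j=(W["jL"]+W["jR"])/2
for k in W: print(k,W[k].round(4))
print("grip",g,"jaw",j)
ang=lambda v:np.degrees(np.arctan2(v[1],v[0])).round(1)
print(ang(g-W["pin"]),ang(j-W["pin"]),ang(j-g),np.linalg.norm(g-W["pin"]),np.linalg.norm(j-g),np.linalg.norm(W["jL"]-W["jR"]))
s=telemetry.read_state();R=np.array(s["eef_rot"]);t=np.array(s["ee_pos"])
for T in [(0.549,0.0575,.20)]:
    print((R.T@(np.array(T)-t)*1000).round(1))
```

```text
stemtop [0.5501 0.0566]
foot [0.5506 0.0584]
snout [0.7002 0.0438]
tail [0.6021 0.057 ]
body [0.6524 0.0494]
plate [0.7468 0.1397]
plate [ 0.7456 -0.0587]
plate [ 0.4882 -0.0555]
plate [0.49   0.1434]
pin [ 0.3948 -0.3465]
gL1 [ 0.4946 -0.2902]
gL2 [ 0.432  -0.3157]
gR1 [ 0.5086 -0.3427]
gR2 [ 0.4443 -0.3532]
jL [ 0.5695 -0.2586]
jR [ 0.5899 -0.3281]
grip [ 0.46985665 -0.32541986] jaw [ 0.57968922 -0.29334926]
15.7 16.0 16.3 0.07797097907493895 0.11441904295993754 0.07246729769301864
[-439.8  499.6  103.8]
```

```bash
python3 -m creep '{"xyz":[[-440,499,90],[-440,499,90],[-440,499,90],[-440,499,90],[-440,499,90],[-440,499,90],[-440,499,90],[-440,499,90],[-440,499,90],[-440,499,90],[-440,499,90],[-440,499,90]],"rotation":[[0,0,0],[0,0,0],[0,0,0],[0,0,0],[0,0,0],[0,0,0],[0,0,0],[0,0,0],[0,0,0],[0,0,0],[0,0,0],[0,0,0]],"jaw":[1,1,1,1,1,1,1,1,1,1,1,1]}' 40
```

```text
clock: 1.3
ee_pos: [0.5143, 0.1177, 0.2231]
eef_rot: [[0.328, 0.945, -0.0], [0.945, -0.328, -0.0], [-0.0, -0.0, -1.0]]
force: [1.5, 0.1, 0.3]
opening: 0.0853
```

```bash
python3 -m creep '{"xyz":[[-45,53,0],[-45,53,0],[-45,53,0],[-45,53,0]],"rotation":[[0,0,0],[0,0,0],[0,0,0],[0,0,0]],"jaw":[1,1,1,1]}'
python3 - <<'E'
from h import *
s=telemetry.read_state();c=K("wrist");p,d=optics.get_image("wrist");c2=K("wrist")
print(np.round(s["ee_pos"],4))
cv2.imwrite("pics/w1.png",p[:,:,::-1]);np.savez("pics/w1.npz",p=p,d=d,T=c["T"])
P=cloud(c,d);x=P[(P[...,2]>.078)&(P[...,2]<.1)&(abs(P[...,0]-.55)<.04)&(abs(P[...,1]-.057)<.04)]
print(len(x),x.mean(0),x.min(0),x.max(0))
E
```

```text
clock: 1.7
ee_pos: [0.5488, 0.0597, 0.2231]
eef_rot: [[0.329, 0.944, -0.001], [0.944, -0.329, 0.0], [-0.0, -0.001, -1.0]]
force: [0.2, 1.0, 0.9]
opening: 0.0854
[0.5488 0.0597 0.2231]
1098 [0.54863854 0.05804478 0.08522686] [0.53603694 0.04401275 0.07818869] [0.56373956 0.07136654 0.0874405 ]
```

View pics/w1.png

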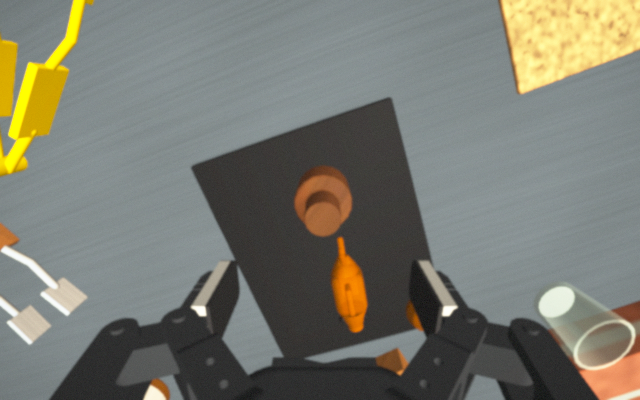

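```bash
python3 -m creep '{"xyz":[[-2,2,45],[-2,2,85],[-2,2,93],[-2,2,93],[-2,2,93],[-2,2,93],[-2,2,93],[-2,2,93],[-2,2,93]],"rotation":[[0,0,0],[0,0,0],[0,0,0],[0,0,0],[0,0,0],[0,0,0],[0,0,0],[0,0,0],[0,0,0]],"jaw":[1,1,1,1,0.1,0.1,0.1,0.1,0.1]}' 40
```

```text
clock: 2.65
ee_pos: [0.5509, 0.0573, 0.1316]
eef_rot: [[0.329, 0.944, 0.002], [0.944, -0.329, 0.0], [0.001, 0.002, -1.0]]
force: [-0.6, 0.4, 8.1]
opening: 0.0273
```

```bash
python3 -m creep '{"xyz":[[0,0,-3],[0,0,-30],[0,0,-70],[40,-32,-70],[72,-58,-70],[108,-87,-70],[144,-116,-70],[180,-145,-70],[217,-174,-70],[217,-174,-70],[217,-174,-70]],"rotation":[[0,0,0],[0,0,0],[0,0,0],[0,0,0],[0,0,0],[0,0,0],[0,0,0],[0,0,0],[0,0,0],[0,0,0],[0,0,0]],"jaw":[0.1,0.1,0.1,0.1,0.1,0.1,0.1,0.1,0.1,0.1,0.1]}'
python3 - <<'E'
from h import *
s=telemetry.read_state();c=K("scene");p,d=optics.get_image("scene")
cv2.imwrite("pics/s1.png",p[:,:,::-1])
p,d=optics.get_image("wrist");cv2.imwrite("pics/w2.png",p[:,:,::-1])
E
```

```text
clock: 3.75
ee_pos: [0.4564, 0.3204, 0.2004]
eef_rot: [[0.326, 0.946, -0.0], [0.946, -0.326, -0.0], [-0.0, -0.0, -1.0]]
force: [-0.4, -1.0, -1.8]
opening: 0.0267
```

View pics/s1.png

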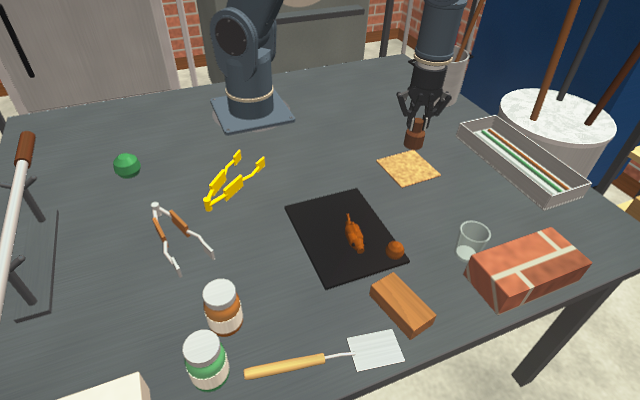

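The block hangs upright in the gripper at about (415,135), above the mat. Lowering it.

```bash
python3 -m creep '{"xyz":[[0,0,40],[0,0,62],[0,0,68],[0,0,71],[0,0,73],[0,0,73]],"rotation":[[0,0,0],[0,0,0],[0,0,0],[0,0,0],[0,0,0],[0,0,0]],"jaw":[0.1,0.1,0.1,0.1,0.1,0.1]}'
```

```text
clock: 4.45
ee_pos: [0.4578, 0.3192, 0.1283]
eef_rot: [[0.329, 0.944, 0.001], [0.944, -0.329, 0.001], [0.001, 0.001, -1.0]]
force: [0.1, 0.0, -0.3]
opening: 0.0265
```

```bash
python3 -m creep '{"xyz":[[0,0,1],[0,0,1],[0,0,1],[0,0,1],[0,0,1],[0,0,1],[0,0,-30],[0,0,-70],[0,0,-110],[0,0,-110]],"rotation":[[0,0,0],[0,0,0],[0,0,0],[0,0,0],[0,0,0],[0,0,0],[0,0,0],[0,0,0],[0,0,0],[0,0,0]],"jaw":[0.1,0.1,0.7,1,1,1,1,1,1,1]}'
python3 - <<'E'
from h import *
p,d=optics.get_image("scene");cv2.imwrite("pics/s2.png",p[100:250,200:480,::-1].repeat(2,0).repeat(2,1))
c=K("wrist");s=telemetry.read_state();p,d=optics.get_image("wrist");cv2.imwrite("pics/w3.png",p[:,:,::-1])
P=cloud(c,d);x=P[(P[...,2]>.07)&(P[...,2]<.1)&(abs(P[...,0]-.457)<.04)&(abs(P[...,1]-.32)<.04)]
print(len(x),x.mean(0),x.min(0),x.max(0))
E
```

```text
clock: 5.45
ee_pos: [0.4591, 0.3204, 0.2424]
eef_rot: [[0.329, 0.944, 0.007], [0.944, -0.329, 0.005], [0.007, 0.004, -1.0]]
force: [0.1, 0.4, 0.0]
opening: 0.0852
978 [0.45538677 0.32056181 0.08087629] [0.44313715 0.30628893 0.07011542] [0.47057533 0.33377022 0.08379878]
```

View pics/s2.png

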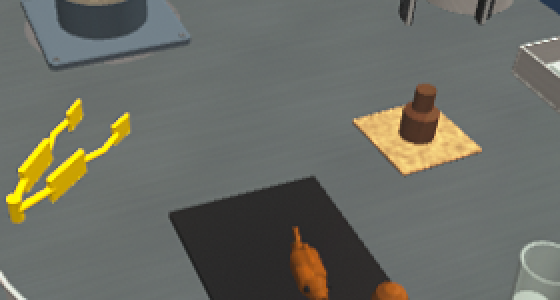

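The block stands upright at the mat's middle (crop 420,115). Now to the tongs.

```bash
python3 -m creep '{"xyz":[[-606,223,0],[-606,223,0],[-606,223,0],[-606,223,0],[-606,223,0],[-606,223,0],[-606,223,0],[-606,223,0],[-606,223,0],[-606,223,0],[-606,223,0],[-606,223,0]],"rotation":[[0,0,0],[0,0,0],[0,0,-0.1],[0,0,-0.2],[0,0,-0.3],[0,0,-0.4],[0,0,-0.5],[0,0,-0.6],[0,0,-0.614],[0,0,-0.614],[0,0,-0.614],[0,0,-0.614]],"jaw":[1,1,1,1,1,1,1,1,1,1,1,1]}'
python3 - <<'E'
from h import *
s=telemetry.read_state();R=np.array(s["eef_rot"]);t=np.array(s["ee_pos"])
print(np.degrees(np.arctan2(R[1,0],R[0,0])),(R.T@(np.array([.470,-.3255,.24])-t)*1000).round(1),np.round(s["joints"],1))
E
```

```text
clock: 6.75
ee_pos: [0.467, -0.2824, 0.2359]
eef_rot: [[-0.276, 0.961, -0.002], [0.961, 0.276, 0.001], [0.002, -0.002, -1.0]]
force: [0.7, 0.1, 0.8]
opening: 0.0859
106.00411903271502 [-42.3  -9.   -4.2] [ 26.6  26.3  -0.5 107.1   0.3  46.8 132. ]
```

```bash
python3 -m creep '{"xyz":[[-42,-9,0],[-42,-9,0],[-42,-9,0]],"rotation":[[0,0,0],[0,0,0],[0,0,0]],"jaw":[1,1,1]}'
python3 - <<'E'
from h import *
s=telemetry.read_state();c=K("wrist");p,d=optics.get_image("wrist")
cv2.imwrite("pics/w4.png",p[:,:,::-1]);np.savez("pics/w4.npz",p=p,d=d,T=c["T"])
print(s["ee_pos"]);P=cloud(c,d);hsv=cv2.cvtColor(p,cv2.COLOR_RGB2HSV)
m=(hsv[...,1]>90)&(P[...,2]>.03)&(P[...,2]<.045)&(abs(P[...,0]-.47)<.06)&(abs(P[...,1]+.325)<.06)
n,l,st,cen=cv2.connectedComponentsWithStats(m.astype(np.uint8))
for i in range(1,n):
    if st[i,4]>60:
        Q=P[l==i];w,v=np.linalg.eigh(np.cov(Q[:,:2].T));a=v[:,1]*np.sign(v[0,1])
        print(st[i],Q.mean(0).round(4),np.degrees(np.arctan2(a[1],a[0])).round(1),np.sqrt(w*12).round(4))
E
```

```text
clock: 7.05
ee_pos: [0.4699, -0.324, 0.2356]
eef_rot: [[-0.273, 0.962, -0.003], [0.962, 0.273, 0.002], [0.002, -0.002, -1.0]]
force: [0.1, 0.4, 0.3]
opening: 0.0856
[ 0.4699227  -0.32398808  0.23563112]
[340 153  14  73 623] [ 0.4612 -0.3043  0.0356] 21.6 [0.0081 0.0697]
[291 154  13  72 616] [ 0.4742 -0.3483  0.0356] 11.0 [0.008  0.0697]
```

View pics/w4.png

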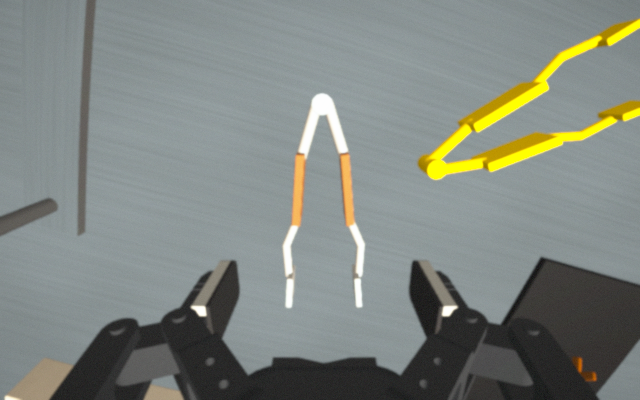

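Wrist view: the grips are at (297,190) and (348,190), the pin at (322,104), the decoy well to the right. Grip is at (0.4677,-0.3263), yaw 16.3°. Descending and pressing to 50 mm.

```bash
python3 -m creep '{"xyz":[[-2,-3,45],[-2,-3,90],[-2,-3,130],[-2,-3,155],[-2,-3,160],[-2,-3,160],[-2,-3,160],[-2,-3,160],[-2,-3,160],[-2,-3,160],[-2,-3,160]],"rotation":[[0,0,-0.008],[0,0,-0.008],[0,0,-0.008],[0,0,-0.008],[0,0,-0.008],[0,0,-0.008],[0,0,-0.008],[0,0,-0.008],[0,0,-0.008],[0,0,-0.008],[0,0,-0.008]],"jaw":[1,1,1,1,1,1,0.8,0.7,0.62,0.585,0.585]}' 40
python3 - <<'E'
from h import *
p,d=optics.get_image("wrist");cv2.imwrite("pics/w5.png",p[:,:,::-1]); print(telemetry.read_state()["opening"])
p,d=optics.get_image("top");cv2.imwrite("pics/t5.png",p[100:300,340:500,::-1].repeat(3,0).repeat(3,1))
E
```

```text
clock: 8.2
ee_pos: [0.4696, -0.3268, 0.0797]
eef_rot: [[-0.283, 0.959, 0.003], [0.959, 0.283, -0.002], [-0.003, 0.003, -1.0]]
force: [-0.1, 1.2, 13.2]
opening: 0.0502
0.05005484155284861
```

View pics/w5.png

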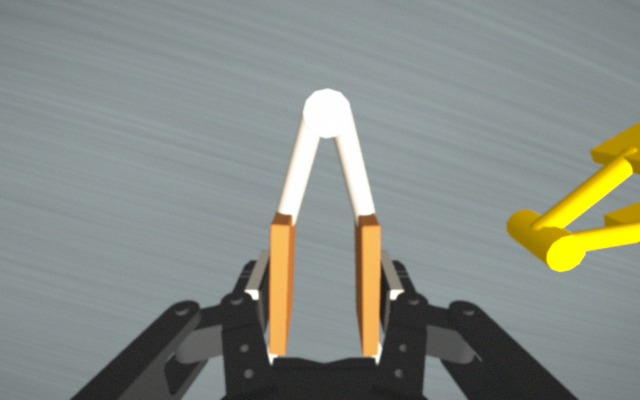

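The tips touch the bench (13 N): the pads reach further than I assumed. I'll reopen, raise 9 mm and press again.

```bash
python3 -m creep '{"xyz":[[0,0,0],[0,0,0],[0,0,-9],[0,0,-9],[0,0,-9],[0,0,-9],[0,0,-9],[0,0,-9]],"rotation":[[0,0,0],[0,0,0],[0,0,0],[0,0,0],[0,0,0],[0,0,0],[0,0,0],[0,0,0]],"jaw":[0.75,0.75,0.75,0.75,0.65,0.585,0.585,0.585]}' 40
python3 - <<'E'
from h import *
s=telemetry.read_state();c=K("wrist");p,d=optics.get_image("wrist");cv2.imwrite("pics/w6.png",p[:,:,::-1]); print(s["opening"])
p,d=optics.get_image("top");cv2.imwrite("pics/t6.png",p[100:300,340:500,::-1].repeat(3,0).repeat(3,1))
E
```

```text
clock: 9.1
ee_pos: [0.4692, -0.3268, 0.0876]
eef_rot: [[-0.283, 0.959, 0.002], [0.959, 0.283, -0.001], [-0.002, 0.001, -1.0]]
force: [-1.0, -0.1, 13.4]
opening: 0.0505
0.05052301073028462
```

View pics/w6.png

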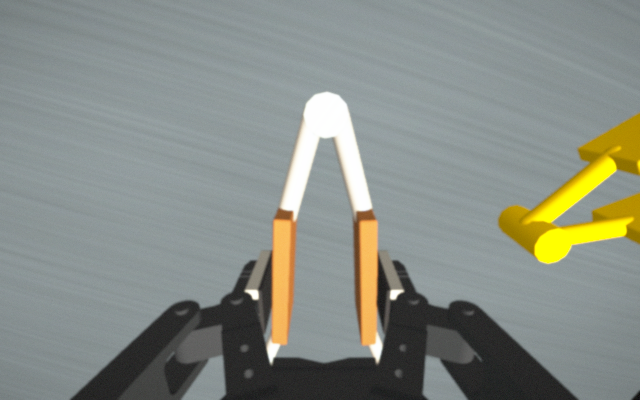

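View pics/t6.png

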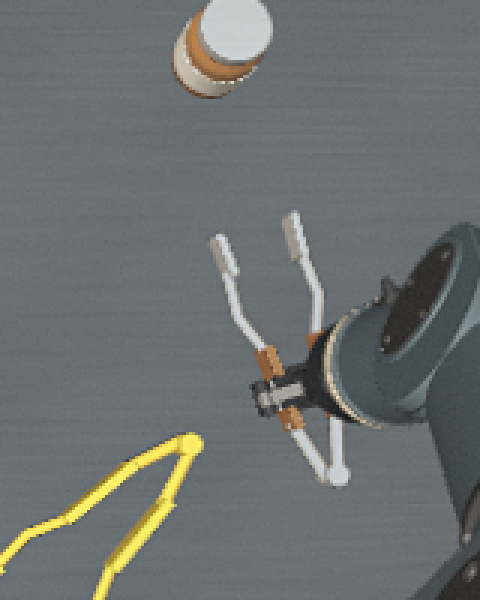

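Run:
```python
from h import *
z=np.load("pics/w1.npz");p,d=z["p"],z["d"];c=dict(K("wrist"));c["T"]=z["T"]
P=cloud(c,d);hsv=cv2.cvtColor(p,cv2.COLOR_RGB2HSV)
m=(hsv[...,1]>120)&(hsv[...,2]>60)&(abs(P[...,0]-.65)<.07)&(abs(P[...,1]-.05)<.035)&(P[...,2]>.016)&(P[...,2]<.08)
for lo,hi in [(.016,.08),(.042,.05),(.05,.07)]:
    Q=P[m&(P[...,2]>lo)&(P[...,2]<hi)];
    w,v=np.linalg.eigh(np.cov(Q[:,:2].T));a=v[:,1]*np.sign(v[0,1]);n=np.array([-a[1],a[0]])
    s=Q[:,:2]@a;t=Q[:,:2]@n;f=lambda x:(np.percentile(x,1)+np.percentile(x,99))/2
    print(lo,len(Q),Q.mean(0).round(4),np.degrees(np.arctan2(a[1],a[0])).round(1),"ext",np.ptp(s).round(3),np.ptp(t).round(3),"midbox",(f(s)*a+f(t)*n).round(4))
y0,y1,x0,x1=225,345,310,385
cv2.imwrite("pics/fishw.png",cv2.resize(p[y0:y1,x0:x1,::-1],None,fx=5,fy=5,interpolation=cv2.INTER_CUBIC))
```

```text
0.016 2125 [0.6453 0.0512 0.0427] -8.4 ext 0.103 0.032 midbox [0.6494 0.0502]
0.042 1138 [0.6477 0.0505 0.0447] -8.2 ext 0.089 0.029 midbox [0.6419 0.0511]
0.05 187 [0.6479 0.0505 0.0558] -8.5 ext 0.062 0.006 midbox [0.6345 0.0524]
```

```bash
python3 -m creep '{"xyz":[[0,0,-5],[0,0,-20],[0,0,-45],[0,0,-75],[0,0,-100],[0,0,-115],[0,0,-115]],"rotation":[[0,0,0],[0,0,0],[0,0,0],[0,0,0],[0,0,0],[0,0,0],[0,0,0]],"jaw":[0.585,0.585,0.585,0.585,0.585,0.585,0.585]}'
python3 - <<'E'
from h import *
p,d=optics.get_image("scene");cv2.imwrite("pics/s7.png",p[:,:,::-1])
E
```

```text
clock: 9.9
ee_pos: [0.4691, -0.3267, 0.2033]
eef_rot: [[-0.283, 0.959, 0.003], [0.959, 0.283, -0.002], [-0.002, 0.002, -1.0]]
force: [0.7, -0.1, -2.5]
opening: 0.0501
```

View pics/s7.png

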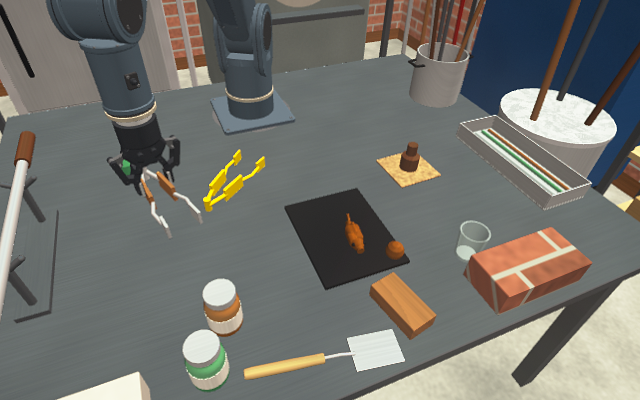

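View pics/fishw.png

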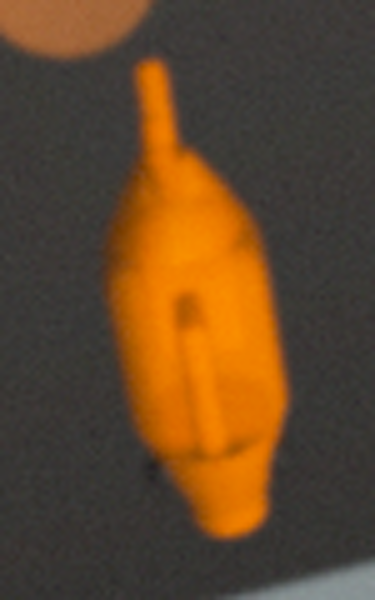

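The tongs hang level in the gripper (scene ~(160,195)), jaws open. Carrying them to the fish.

```bash
python3 -m creep '{"xyz":[[8,4,0],[25,13,0],[52,26,0],[85,43,0],[120,60,0],[156,78,0],[192,97,0],[228,115,0],[262,132,0],[292,147,0],[316,159,0],[334,168,0]],"rotation":[[0,0,0.01],[0,0,0.04],[0,0,0.08],[0,0,0.12],[0,0,0.16],[0,0,0.2],[0,0,0.24],[0,0,0.28],[0,0,0.32],[0,0,0.36],[0,0,0.39],[0,0,0.415]],"jaw":[0.585,0.585,0.585,0.585,0.585,0.585,0.585,0.585,0.585,0.585,0.585,0.585]}'
python3 - <<'E'
from h import *
s=telemetry.read_state();R=np.array(s["eef_rot"]);t=np.array(s["ee_pos"])
print(np.degrees(np.arctan2(R[1,0],R[0,0])),(R.T@(np.array([.5402,.0659,.203])-t)*1000).round(1),np.round(s["joints"],1))
E
```

```text
clock: 11.15
ee_pos: [0.5342, 0.0447, 0.2]
eef_rot: [[0.126, 0.992, -0.003], [0.992, -0.126, 0.0], [-0.0, -0.003, -1.0]]
force: [0.1, 1.1, -1.6]
opening: 0.0501
82.7371741443792 [21.8  3.3 -3. ] [-14.7  28.5   7.2 110.9  -5.3  41.   78.4]
```

```bash
python3 -m creep '{"xyz":[[12,2,0],[22,3,0],[22,3,0],[22,3,0],[22,3,0]],"rotation":[[0,0,0.01],[0,0,0.017],[0,0,0.017],[0,0,0.017],[0,0,0.017]],"jaw":[0.585,0.585,0.585,0.585,0.585]}'
python3 - <<'E'
from h import *
s=telemetry.read_state();R=np.array(s["eef_rot"]);print(np.degrees(np.arctan2(R[1,0],R[0,0])))
p,d=optics.get_image("top");np.savez("pics/t8.npz",p=p,d=d)
cv2.imwrite("pics/t8.png",cv2.resize(p[90:230,220:360,::-1],None,fx=4,fy=4,interpolation=cv2.INTER_CUBIC))
s=telemetry.read_state();c=K("wrist");p,d=optics.get_image("wrist");np.savez("pics/w8.npz",p=p,d=d,T=c["T"]);cv2.imwrite("pics/w8.png",p[:,:,::-1])
p,d=optics.get_image("scene");np.savez("pics/s8.npz",p=p,d=d);cv2.imwrite("pics/s8.png",cv2.resize(p[120:300,260:440,::-1],None,fx=3.3,fy=3.3,interpolation=cv2.INTER_CUBIC))
E
```

```text
clock: 11.65
ee_pos: [0.5406, 0.0617, 0.2014]
eef_rot: [[0.146, 0.989, -0.0], [0.989, -0.146, -0.001], [-0.001, -0.0, -1.0]]
force: [-0.5, -0.9, -1.2]
opening: 0.05
81.61172240242568
```

View pics/t8.png

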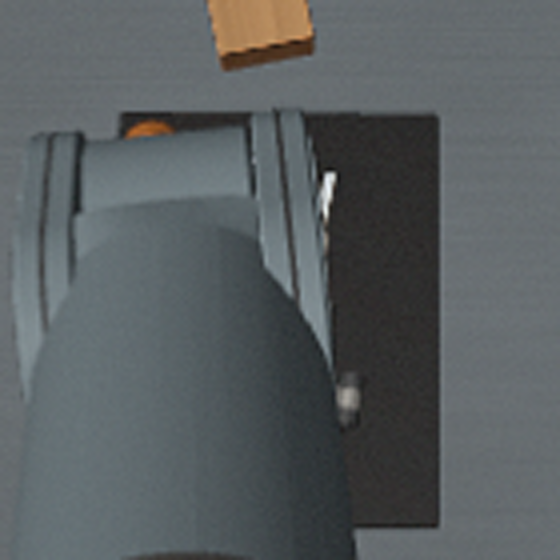

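View pics/w8.png

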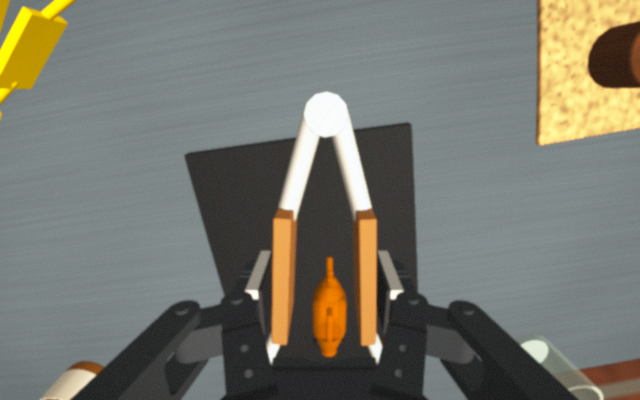

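View pics/s8.png

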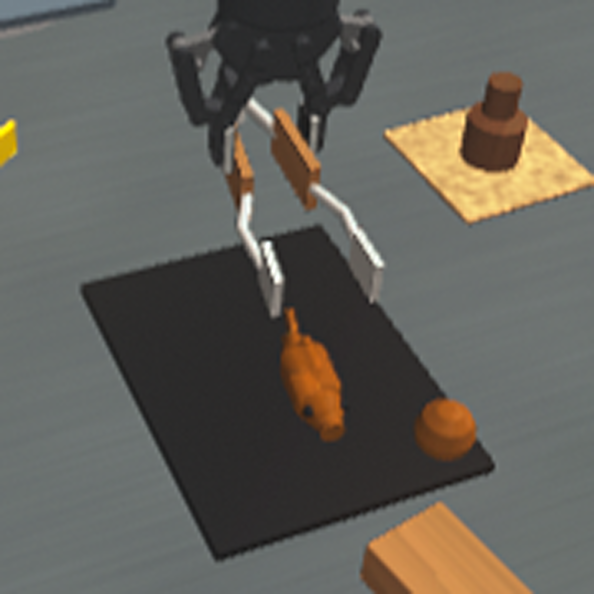

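Run:
```python
from h import *
z=np.load("pics/w8.npz");p,d=z["p"],z["d"];c=dict(K("wrist"));c["T"]=z["T"];P=cloud(c,d);hsv=cv2.cvtColor(p,cv2.COLOR_RGB2HSV)
m=(hsv[...,1]>90)&(P[...,2]>.11)&(P[...,2]<.18)
n,l,st,cen=cv2.connectedComponentsWithStats(m.astype(np.uint8))
G=[]
for i in range(1,n):
    if st[i,4]>150:
        Q=P[l==i];zt=np.percentile(Q[:,2],90);Q=Q[Q[:,2]>zt-.004];w,v=np.linalg.eigh(np.cov(Q[:,:2].T));a=v[:,1]*np.sign(v[0,1])
        print("grip",st[i],zt.round(4),Q.mean(0).round(4),np.degrees(np.arctan2(a[1],a[0])).round(1),np.sqrt(w*12).round(4));G.append(Q.mean(0))
m=(hsv[...,1]<60)&(hsv[...,2]>170)&(P[...,2]>.1);m[135:]=0;m[:,:300]=0;m[:,350:]=0
Q=P[m];zt=np.percentile(Q[:,2],80);Q=Q[Q[:,2]>zt-.004];pin=(Q.min(0)+Q.max(0))/2;print("pin",len(Q),zt,pin,np.ptp(Q,0))
z=np.load("pics/s8.npz");p,d=z["p"],z["d"];c=K("scene");P=cloud(c,d);hsv=cv2.cvtColor(p,cv2.COLOR_RGB2HSV)
m=(hsv[...,1]<60)&(hsv[...,2]>110)&(P[...,2]>.08)&(P[...,2]<.2)&(P[...,0]>.61)
n,l,st,cen=cv2.connectedComponentsWithStats(m.astype(np.uint8))
for i in range(1,n):
    if st[i,4]>20:
        Q=P[l==i];print("jaw",st[i],Q.mean(0).round(4),np.percentile(Q,3,axis=0).round(4),np.percentile(Q,97,axis=0).round(4))
```

```text
grip [ 270  208   26  137 2874] 0.15 [0.5357 0.0415 0.1492] -11.9 [0.0083 0.069 ]
grip [ 352  209   27  137 2932] 0.1501 [0.5419 0.0821 0.1492] -5.1 [0.0084 0.0685]
pin 1517 0.14672059132241264 [0.46425935 0.07322166 0.20745222] [0.01710778 0.01759087 0.12761913]
jaw [362 183  14  29  80] [0.6561 0.0755 0.1385] [0.6128 0.0695 0.1213] [0.6799 0.0853 0.1478]
jaw [333 191  13  25  87] [0.6478 0.012  0.1386] [0.6124 0.0067 0.1229] [0.6696 0.0173 0.1478]
jaw [  0 278   7  44 174] [ 0.6418 -0.59    0.1298] [ 0.6117 -0.593   0.1237] [ 0.6834 -0.588   0.1356]
jaw [202 278  34  32 849] [ 0.7461 -0.263   0.0985] [ 0.7186 -0.2872  0.0876] [ 0.7686 -0.2383  0.1016]
jaw [ 183  329   37   39 1111] [ 0.8342 -0.3103  0.0984] [ 0.8071 -0.3341  0.0881] [ 0.8576 -0.2863  0.1013]
```

Tongs: grip mid (0.5388,0.0618), yaw −8.5°, jaw midpoint ~(0.652,0.044); fish at (0.6527,0.0495). Shifting 4.5 mm left, then lowering.

```bash
python3 -m creep '{"xyz":[[4.5,-0.7,0],[4.5,-0.7,0],[4.5,-0.7,20],[4.5,-0.7,45],[4.5,-0.7,65],[4.5,-0.7,80],[4.5,-0.7,88],[4.5,-0.7,90],[4.5,-0.7,90]],"rotation":[[0,0,0],[0,0,0],[0,0,0],[0,0,0],[0,0,0],[0,0,0],[0,0,0],[0,0,0],[0,0,0]],"jaw":[0.585,0.585,0.585,0.585,0.585,0.585,0.585,0.585,0.585]}'
python3 - <<'E'
from h import *
p,d=optics.get_image("scene");np.savez("pics/s9.npz",p=p,d=d);cv2.imwrite("pics/s9.png",cv2.resize(p[150:270,290:430,::-1],None,fx=5,fy=5,interpolation=cv2.INTER_CUBIC))
s=telemetry.read_state();c=K("wrist");p,d=optics.get_image("wrist");np.savez("pics/w9.npz",p=p,d=d,T=c["T"])
print(s["ee_pos"],s["force"])
P=cloud(c,d);hsv=cv2.cvtColor(p,cv2.COLOR_RGB2HSV)
m=(hsv[...,1]>90)&(P[...,2]>.05)&(P[...,2]<.075)&(np.hypot(P[...,0]-.539,P[...,1]-.065)<.06)
n,l,st,cen=cv2.connectedComponentsWithStats(m.astype(np.uint8))
for i in range(1,n):
    if st[i,4]>150:
        Q=P[l==i];zt=np.percentile(Q[:,2],90);Q=Q[Q[:,2]>zt-.004];print(zt.round(4),Q.mean(0).round(4))
E
```

```text
clock: 12.7
ee_pos: [0.541, 0.0677, 0.1117]
eef_rot: [[0.144, 0.99, 0.0], [0.99, -0.144, 0.0], [0.0, 0.0, -1.0]]
force: [-1.0, 0.3, -1.8]
opening: 0.0502
[0.54110068 0.06767704 0.11199012] [-0.18104816 -0.04300811 -1.38394588]
0.0606 [0.5362 0.0474 0.0597]
0.0606 [0.5422 0.0879 0.0597]
```

View pics/s9.png

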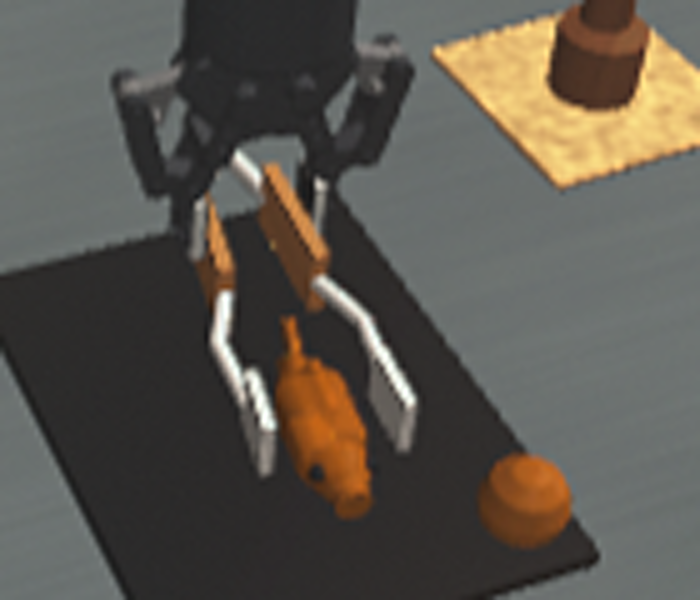

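Jaws straddle the fish (jaws at (258,420) and (395,400), fish between at (325,430)). Lower 9.5 mm and clamp.

```bash
python3 -m creep '{"xyz":[[-1,0,5],[-1,0,9.5],[-1,0,9.5],[-1,0,9.5],[-1,0,9.5],[-1,0,9.5],[-1,0,9.5],[-1,0,9.5],[-1,0,9.5],[-1,0,9.5],[-1,0,9.5]],"rotation":[[0,0,0],[0,0,0],[0,0,0],[0,0,0],[0,0,0],[0,0,0],[0,0,0],[0,0,0],[0,0,0],[0,0,0],[0,0,0]],"jaw":[0.585,0.585,0.585,0.55,0.52,0.49,0.46,0.3,0.2,0.2,0.2]}' 85
python3 - <<'E'
from h import *
p,d=optics.get_image("scene");cv2.imwrite("pics/s10.png",cv2.resize(p[150:270,290:430,::-1],None,fx=5,fy=5,interpolation=cv2.INTER_CUBIC))
s=telemetry.read_state();print(s["opening"],s["ee_pos"],s["force"])
E
```

```text
clock: 13.9
ee_pos: [0.5407, 0.0668, 0.1021]
eef_rot: [[0.144, 0.99, 0.0], [0.99, -0.144, 0.0], [0.0, 0.0, -1.0]]
force: [-0.2, 1.3, 0.3]
opening: 0.0378
0.03810422285001798 [0.54064198 0.06673329 0.1020285 ] [-0.34921697  0.83562279 -0.00511755]
```

View pics/s10.png

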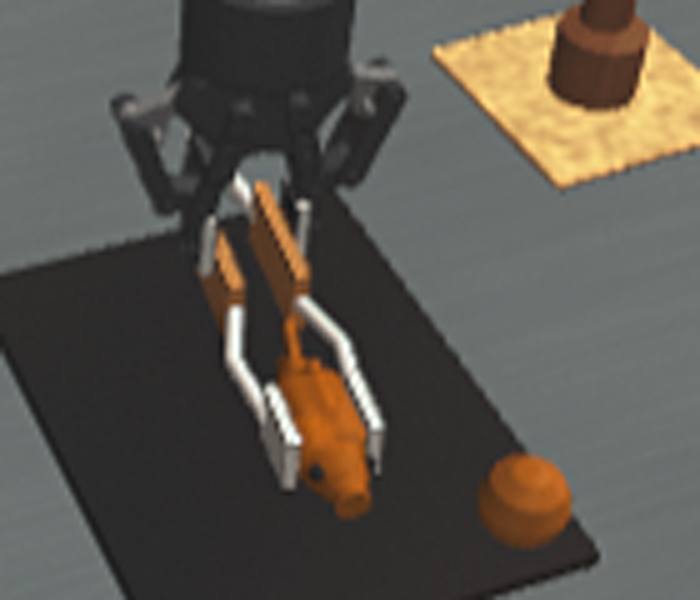

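Jaws are on both flanks, opening 38 mm. Lifting.

```bash
python3 -m creep '{"xyz":[[0,0,-3],[0,0,-10],[0,0,-22],[0,0,-38],[0,0,-56],[0,0,-75],[0,0,-94],[0,0,-112],[0,0,-128],[0,0,-140],[0,0,-148],[0,0,-150]],"rotation":[[0,0,0],[0,0,0],[0,0,0],[0,0,0],[0,0,0],[0,0,0],[0,0,0],[0,0,0],[0,0,0],[0,0,0],[0,0,0],[0,0,0]],"jaw":[0.2,0.2,0.2,0.2,0.2,0.2,0.2,0.2,0.2,0.2,0.2,0.2]}' 
python3 -m creep '{"xyz":[[0,0,0],[0,0,0],[0,0,0],[0,0,0],[0,0,0]],"rotation":[[0,0,0],[0,0,0],[0,0,0],[0,0,0],[0,0,0]],"jaw":[0.2,0.2,0.2,0.2,0.2]}'
python3 - <<'E'
from h import *
c=K("scene");p,d=optics.get_image("scene");cv2.imwrite("pics/s11.png",cv2.resize(p[80:280,260:460,::-1],None,fx=3,fy=3,interpolation=cv2.INTER_CUBIC))
P=cloud(c,d);hsv=cv2.cvtColor(p,cv2.COLOR_RGB2HSV)
m=(hsv[...,1]>150)&(hsv[...,0]<20)&(P[...,0]>.58)&(P[...,0]<.75)&(abs(P[...,1]-.05)<.05)&(P[...,2]>.06)
Q=P[m];print(len(Q),np.percentile(Q,3,axis=0).round(3),np.percentile(Q,97,axis=0).round(3))
E
```

```text
clock: 15.15
ee_pos: [0.5408, 0.0666, 0.2529]
eef_rot: [[0.144, 0.99, 0.001], [0.99, -0.144, 0.0], [0.0, 0.001, -1.0]]
force: [0.5, 0.1, -2.6]
opening: 0.0377
clock: 15.65
ee_pos: [0.5406, 0.0666, 0.2516]
eef_rot: [[0.144, 0.99, -0.001], [0.99, -0.144, -0.0], [-0.0, -0.001, -1.0]]
force: [-0.5, -0.1, -2.9]
opening: 0.0379
439 [0.611 0.032 0.176] [0.7   0.061 0.203]
```

View pics/s11.png

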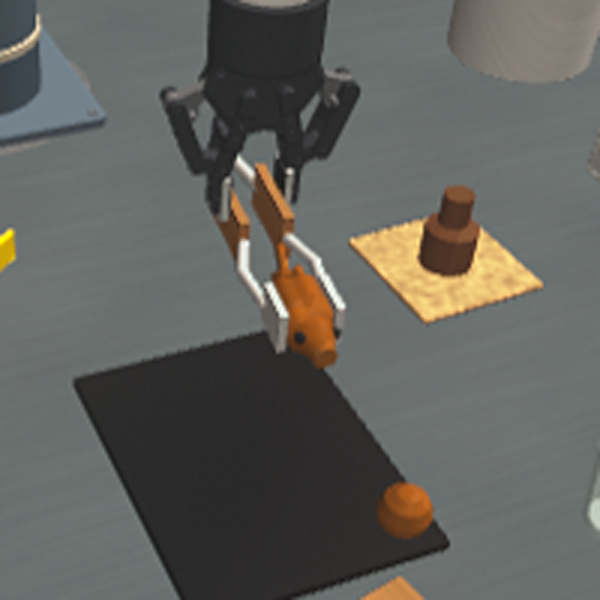

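The fish hangs level in the tongs about 15 cm above the plate. The dome (405,510) is unmoved and the block (450,230) is upright on the mat. Handing in.

```bash
python3 -c "
from cell import sign_off,telemetry
print(telemetry.read_state()['opening']);print(sign_off())"
```

```text
0.037882923876329896
the job is handed in; nothing more can be done
None
```

The job is handed in at about 15.7 s of the 64 s allowed, with the fish held in the tongs about 15 cm above the plate.

**What I did:**
- I moved the wooden block to the cork mat. It stands upright about 2 mm from the mat's centre, by the wrist camera.
- I pressed the tongs to 50 mm, carried them over and set their jaws around the fish. I then clamped it with 85 N and lifted it 150 mm.

**Last checks:**
- The grip opening held steady at 38 mm and the load was about 2.6–2.9 N, which matches the weight of tongs plus fish.
- The top of the fish measured about 0.20 m.
- In the last picture the dome stood at its corner and the block stood upright on the mat. I judged the dome by eye and did not measure it again.
- The gripper never touched the fish.

**What disagreed:** when I first pressed the tongs, the wrist force showed 13 N. I took that for the fingertips touching the bench and gripped again 9 mm higher. It read 13 N again, so it was most likely the pads swinging forward as they closed and pushing the tongs onto the bench. It disappeared once the tongs were lifted.

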